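Load the sloped bottle rack and close the row up with its follower

TASK

Load the sloped feed rack with the two dropper bottles that stand on the bench: draw the rack's follower all the way back up the slope, stand one bottle in each lane below the follower but well clear of the back stop, then push the follower down so that it slides both bottles down until each rests against the back stop, and leave the follower resting against them. Keep the glass upright and leave the other things on the bench where they are.

Things in the scene. Friction and masses are not known exactly. Their poses are not given: they have to be found in the camera images.
- rack: plywood feed rack, fixed, 265 x 136 mm, level rim 84 mm above the bench, with a sloped bed inside that falls away from the robot. Two lanes 48 mm wide, centred 36 mm left and right of the middle, with a spine 24 mm wide and 14 mm high between them. Origin under its middle; x points to its low end, away from the robot, y to the left
- bed: the rack's white sloped bed. Origin on its surface at the foot of the back stop, midway between the lanes, 20 mm above the bench; x runs down the slope (0.21 rad below level) into the stop, y left across the lanes, z square to the bed. It runs up to x = -240 mm. The stop is square to the bed, 62 mm high. The side rims stand 62 mm above the bed at the stop, 14 mm at the upper end
- stop_left (a point): foot of the back stop's face at the middle of the left (+y) lane, on the bed's surface; axes as bed. A bottle that rests against the stop has its origin 19 mm up the slope from here. A bottle set down on the bed stays where it stands until pushed
- stop_right (a point): the same for the right (-y) lane
- follower (a joint): distance from the back stop's face up the slope to the follower's flat pushing face, m: 0 = at the stop, 0.16 = all the way up; starts at 0.004 to 0.032; 0.038 = against two bottles that are home. 3 N of friction, stays where left. The follower is a grey cross plate 114 mm wide, 3 to 53 mm above the bed, spanning both lanes, on a saddle that rides the spine
- follower_grip (a point): middle of the follower's upright black grip, 84 mm above the bed and 38 mm up the slope from the pushing face; axes as bed. The grip is 16 mm thick along the slope, 30 mm wide across it and reaches from 54 to 102 mm above the bed; it may be pinched along or across the slope
- bottle_a: dropper bottle, amber glass with black collar and teat, standing upright; 102 mm tall, round body 38.5 mm across from 0 to 67 mm height, collar and teat 20 mm across above that; 62 g. Origin: centre of its underside, z up its axis. The two bottles are alike.
- bottle_b: dropper bottle, amber glass with black collar and teat, standing upright; 102 mm tall, round body 38.5 mm across from 0 to 67 mm height, collar and teat 20 mm across above that; 62 g. Origin: centre of its underside, z up its axis. The two bottles are alike.
- label_roll: roll of blank white labels lying flat, 64 mm across, 26 mm high, bystander; origin under its centre
- crimp_tin: flat round tin, 59 mm across, 26 mm high, bystander; origin under its centre
- marker: marker pen lying on the bench, 122 x 12 mm, bystander; origin under its middle
Things that resemble listed ones, but are neither listed nor needed, are in the scene too. What is shaped like the bottle_a but blue or green is not meant. Leave any red look-alike of the bottle_b alone.

How it is judged:
By the outcome, as a careful person would: the job done as asked, in the order asked, and still so for the second after the job is handed in, with the robot touching nothing.
It also fails if it takes over 72 s, if anything falls off the work surface, if the arm or the gripper's body presses on something with over 40 N, if the wrist force passes 120 N, or if a joint passes its speed limit or range.

ROBOT

A 6-joint arm with a two-finger parallel gripper is mounted at the origin on the work surface; the furniture and walls round the work are solid. World frame = base frame: x ahead of the robot, y to its left, z up, the work surface at z = 0. Lengths are in m, angles in rad, forces in N, time in s.
With the tool pointing down it reaches from about 0.35 to 0.975 m from the base axis. Payload 4.9 kg.
Tool frame: the origin (TCP) lies at the very end of the fingers, on their centre line; the grasp point (between the pads) lies 19 mm behind it; z points along the fingers, y is the line along which they close (so a half turn about z gives the same grasp; the last joint's range is limited). The gripper opens to 85 mm and grips with 20 to 120 N. Pads are 22 mm wide; open, the fingers measure 114 mm over their backs; the gripper's body (76 mm by 85 mm) begins 54 mm behind the grasp point. The pads swing forward as they close: fully open they stand 13 mm farther back than shut.
Start: joints at [-1.243, 0.053, 1.613, -0, 1.476, -0.119], TCP at [0.27, -0.564, 0.231] pointing down, gripper open.
Joint ranges: [-3.01, 3.01], [-1.01, 2.22], [0.06, 2.58], [-1.02, 4.17], [0.09, 2.62], [-3.14, 3.14]. Speed limits (rad/s): [2.57, 2.57, 3.14, 3.14, 3.14, 3.14].

INTERFACE

Orientations are given as a rotation vector (axis times angle).
In Python, from station import ctrl gives the robot as it stands. The module is installed in compiled form; this text tells all that it offers.
- The arm moves only by the tool jog_arm, never from a script. Its argument "steps" is a list of rows, each an object with "delta_rot": the turn, a rotation vector about the tool's x, y, z in degrees, a list of three; "linear": the shift along the tool's x, y, z in m, a list of three; "grip": the finger opening in m, from 0 to 0.0854. In form: [{"delta_rot": [rx, ry, rz], "linear": [x, y, z], "grip": grip}, ...]. A call has 1 to 10 rows; each row shifts and turns the commanded pose from where the row before left it, along the tool's axes as they then stand; what a row does not reach is not made up. A row lasts 1/10 s, in which the tool goes at most 50 mm and 8.59 degrees, less where a joint would pass 70% of its speed; a pose out of reach is approached as far as the arm can. A call with a gripper value outside its range is refused whole. The fingers move at their own pace and stop on an object; "newtons" is the grip in N (left out, the last holds). Time passes only in rows, so rows that do not move let the fingers close. It gives the time, the measured TCP pose, the force, the opening and the grip force at its end, in the units of the state.
- ctrl.get_obs(): the state, without advancing time (a new reading comes with each control period).
- ctrl.get_image(name): name is "side" or "top" or "wrist"; returns (picture, depth): 420x560x3 uint8, red, green, blue; 420x560 float32, m along the optical axis (not along the pixel's ray), 0 where there is no reading.
- ctrl.camera_info(name): a dict with "camera_matrix" (3x3 intrinsics, pixels), "R" (3x3) and "t" (3): a world point X has camera coordinates R X + t; the wrist camera has in their place "T_tool_cam" (4x4, takes a point from camera to tool coordinates, whose origin is the TCP and whose axes are the flange's). Camera axes: x right, y down, z forward; pixel columns grow to the right and rows downward; lengths in m; the calibration is good to about 2 mm. The wrist camera is an equidistant fisheye: a pixel r from the principal point sees the ray r / f radians off the axis. A picture is of the moment at which its call begins: read the wrist's pose just before it. camera_info takes no time and is no camera call.
- ctrl.finish_job(): hands the job in; it is judged then, once.
The state is a dict: "t": time; "q": joint angles; "dq": joint speeds; "effort": joint torques, N m; "tool_pos": TCP position; "tool_rot": TCP orientation; "contact_force": force on the tool from outside, world axes, zero at the start; "wrist_torque": the same for the moment, N m; "opening": finger opening in m; "grip_force": force on a finger pad.
Only numpy, scipy, OpenCV 4.12 (cv2) and the standard library are available. Lean on these libraries where they do the work, as an engineer would, in place of code of your own. Each camera call takes 0.05 s, during which the arm holds its last target. There are 200 camera calls.

## Working session

There is one attempt and no reset: what is moved stays moved. The work goes in short steps, Python scripts to look and compute and a tool call to move; the robot and the scene stay as the last step left them, time stands still between calls to the robot, and variables do not carry over. Pictures are saved under pics/ and viewed, at most 10 in all, crops included, and the job is handed in when it is done.

Besides the shell and the picture viewer there is one more tool, called by a JSON object that holds its "method" and its "body", one argument or row to a line. jog_arm: Moves the arm, as the interface text tells. Its arguments: {"type":"object","properties":{"steps":{"type":"array"},"newtons":{"type":"number"}},"required":["steps"]}

```bash
mkdir -p pics; cat > h.py <<'E'
from station import ctrl
import numpy as np, cv2
from scipy.spatial.transform import Rotation as Ro
def cloud(name):
    im,d=ctrl.get_image(name); c=ctrl.camera_info(name); K=np.array(c["camera_matrix"]);R=np.array(c["R"]);t=np.array(c["t"])
    v,u=np.mgrid[:420,:560]; P=np.stack([(u-K[0,2])/K[0,0]*d,(v-K[1,2])/K[1,1]*d,d],-1)
    return im,d,(P-t)@R
E
python3 - <<'E'
from h import *
for n in("top","side"):
    im,d,W=cloud(n); np.savez(f"{n}.npz",im=im,d=d,W=W); cv2.imwrite(f"pics/{n}0.png",im[...,::-1])
    c=ctrl.camera_info(n);print(n,np.round(-np.array(c["R"]).T@c["t"],3))
print(ctrl.get_obs())
E
```

```text
top [0.349 0.1   1.128]
side [0.323 1.233 0.728]
{'t': 0.1, 'q': array([-1.24300236e+00,  5.33005546e-02,  1.61414193e+00,  3.46583925e-05,
        1.47602358e+00, -1.19000931e-01]), 'dq': array([-0.000296  , -0.00379009, -0.00176333,  0.00105494, -0.00047864,
       -0.00070536]), 'effort': array([ 3.27638854e-04, -3.94906318e+01, -3.71361566e+01, -9.63664024e-05,
        3.87167704e-03, -5.36459751e-06]), 'tool_pos': array([ 0.26987451, -0.56310737,  0.23018876]), 'tool_rot': array([-3.06170604e+00, -6.95582094e-01,  2.52607379e-04]), 'contact_force': array([ 0.87406009, -0.26704732,  0.27382014]), 'wrist_torque': array([ 0.04374894,  0.04331745, -0.0045872 ]), 'grip_force': 0.0, 'opening': 0.08559693213413393}
```

View pics/top0.png

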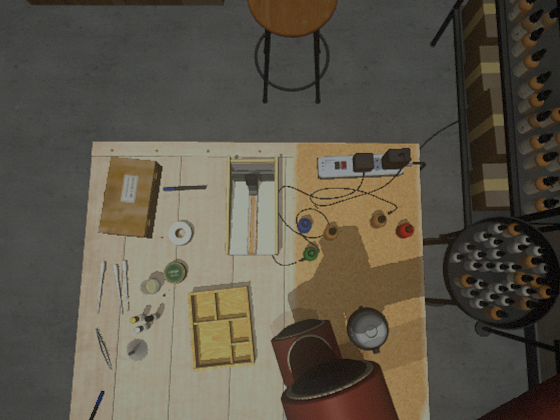

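View pics/side0.png

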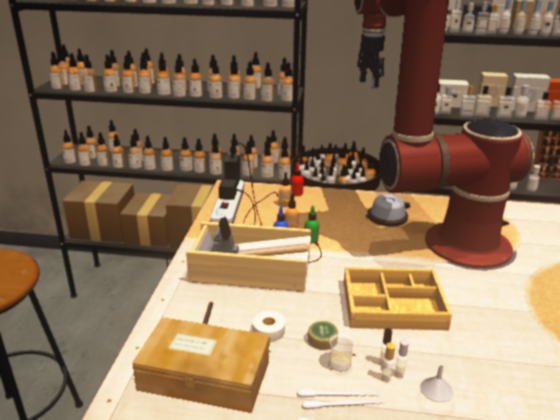

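The top view shows the rack at about (254,205) with the follower's grip at about (252,182). The amber bottles are at about (331,231) and (378,219), with blue (304,226), green (310,253) and red (405,230) look-alikes. A power strip sits at about (365,163) with cables around the bottles.

```bash
python3 - <<'E'
from h import *
z=np.load("top.npz");im,d,W=z["im"],z["d"],z["W"]
cv2.imwrite("pics/crop1.png",cv2.resize(im[140:280,220:425,::-1],None,fx=3.8,fy=3.8,interpolation=cv2.INTER_CUBIC))
def reg(u0,u1,v0,v1,zl,zh):
    P=W[v0:v1,u0:u1].reshape(-1,3); return P[(P[:,2]>zl)&(P[:,2]<zh)]
for n,b in dict(b1=(318,345,218,245),b2=(366,392,205,232)).items():
    for zl,zh in((.03,.06),(.06,.08),(.08,.12)):
        P=reg(*b,zl,zh); 
        if len(P):print(n,zl,len(P),P.min(0).round(3),P.max(0).round(3),P.mean(0).round(3))
P=reg(222,285,148,262,.078,.09);print("rim",len(P),cv2.minAreaRect(P[:,:2].astype(np.float32)),P[:,2].mean())
P=reg(240,266,160,200,.1,.16);print("grip",len(P),P.min(0).round(3),P.max(0).round(3),P.mean(0).round(3))
top=P[P[:,2]>.118]; print(len(top),top.mean(0).round(3) if len(top) else '', cv2.minAreaRect(top[:,:2].astype(np.float32)))
for (u,v) in [(254,205),(331,231),(378,219),(304,226),(310,253),(405,230)]:print(u,v,W[v,u].round(3))
c=ctrl.camera_info("wrist");print(np.array(c["camera_matrix"]).round(1),np.array(c["T_tool_cam"]).round(3), c.keys())
E
```

```text
b1 0.03 107 [ 0.433 -0.028  0.031] [0.469 0.008 0.06 ] [ 0.449 -0.008  0.053]
b1 0.06 30 [ 0.44  -0.022  0.06 ] [ 0.46 -0.    0.08] [ 0.449 -0.008  0.073]
b1 0.08 30 [ 0.444 -0.019  0.08 ] [ 0.46  -0.005  0.104] [ 0.45  -0.011  0.09 ]
b2 0.03 105 [ 0.467 -0.157  0.03 ] [ 0.503 -0.122  0.06 ] [ 0.482 -0.135  0.051]
b2 0.06 41 [ 0.471 -0.151  0.06 ] [ 0.5   -0.128  0.08 ] [ 0.484 -0.138  0.071]
b2 0.08 27 [ 0.479 -0.144  0.08 ] [ 0.492 -0.132  0.104] [ 0.485 -0.138  0.09 ]
rim 945 ((0.5218212604522705, 0.20242400467395782), (0.2647416889667511, 0.13453353941440582), 0.8111880421638489) 0.08326368696573024
grip 129 [0.569 0.187 0.101] [0.59  0.217 0.137] [0.578 0.202 0.125]
96 [0.581 0.202 0.131] ((0.5807309150695801, 0.20230241119861603), (0.018493590876460075, 0.029316391795873642), 0.16214759647846222)
254 205 [0.522 0.198 0.055]
331 231 [ 0.451 -0.005  0.09 ]
378 219 [ 0.486 -0.132  0.069]
304 226 [0.464 0.064 0.082]
310 253 [0.393 0.049 0.096]
405 230 [ 0.458 -0.202  0.066]
[[325.2   0.  280.8]
 [  0.  325.2 211.7]
 [  0.    0.    1. ]] [[-0.001 -0.948 -0.32   0.083]
 [ 1.    -0.002  0.001  0.001]
 [-0.002 -0.32   0.948 -0.142]
 [ 0.     0.     0.     1.   ]] dict_keys(['camera_matrix', 'T_tool_cam'])
```

View pics/crop1.png

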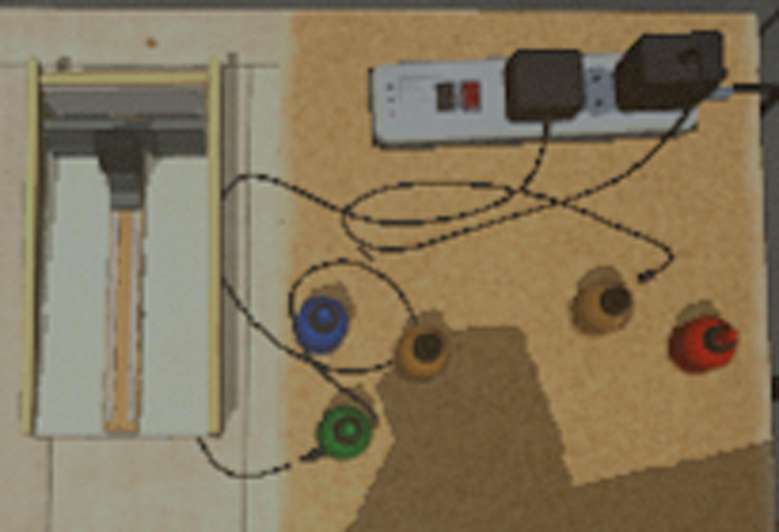

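The crop confirms the amber bottles at about (425,345) and (605,298) of the crop, with no cable touching the body of B and a cable passing close to A. The follower is near the stop, with its grip up.

{"method": "jog_arm", "body": {
  "steps": [
    {"delta_rot": [0,0,8.3],"linear": [0,0,0],"grip": 0.0854},
    {"delta_rot": [0,0,8.3],"linear": [0,0,0],"grip": 0.0854},
    {"delta_rot": [0,0,8.2],"linear": [0,0,0],"grip": 0.0854},
    {"delta_rot": [0,0,0],"linear": [0.016,-0.045,0],"grip": 0.0854},
    {"delta_rot": [0,0,0],"linear": [0.016,-0.045,0],"grip": 0.0854},
    {"delta_rot": [0,0,0],"linear": [0.016,-0.045,0],"grip": 0.0854},
    {"delta_rot": [0,0,0],"linear": [0.016,-0.045,0],"grip": 0.0854},
    {"delta_rot": [0,0,0],"linear": [0.016,-0.045,0],"grip": 0.0854},
    {"delta_rot": [0,0,0],"linear": [0.016,-0.045,0],"grip": 0.0854},
    {"delta_rot": [0,0,0],"linear": [0.016,-0.045,0],"grip": 0.0854}
  ]
}}

```text
t: 1.1
tool_pos: [0.3776, -0.2451, 0.2308]
tool_rot: [-3.141, -0.021, 0.0]
contact_force: [0.5, 0.7, 0.0]
opening: 0.0856
grip_force: 0.0
```

{"method": "jog_arm", "body": {
  "steps": [
    {"delta_rot": [0,0,0],"linear": [0.016,-0.045,0],"grip": 0.0854},
    {"delta_rot": [0,0,0],"linear": [0.016,-0.045,0],"grip": 0.0854},
    {"delta_rot": [0,0,0],"linear": [0.016,-0.045,0],"grip": 0.0854},
    {"delta_rot": [0,0,0],"linear": [0.016,-0.045,0],"grip": 0.0854},
    {"delta_rot": [0,0,0],"linear": [0.016,-0.045,0],"grip": 0.0854},
    {"delta_rot": [0,0,0],"linear": [0.016,-0.045,0],"grip": 0.0854},
    {"delta_rot": [0,0,0],"linear": [0.016,-0.045,0],"grip": 0.0854},
    {"delta_rot": [0,0,0],"linear": [0.016,-0.045,0],"grip": 0.0854},
    {"delta_rot": [0,0,0],"linear": [0.016,-0.04,0],"grip": 0.0854},
    {"delta_rot": [0,0,0],"linear": [0,0,0],"grip": 0.0854}
  ]
}}

```text
t: 2.1
tool_pos: [0.5163, 0.1589, 0.2305]
tool_rot: [-3.14, -0.031, 0.002]
contact_force: [-1.2, -0.3, -0.5]
opening: 0.0858
grip_force: 0.0
```

```bash
cat >> h.py <<'E'
def wcloud(save=None):
    o=ctrl.get_obs(); im,d=ctrl.get_image("wrist"); c=ctrl.camera_info("wrist"); K=np.array(c["camera_matrix"]);T=np.array(c["T_tool_cam"])
    v,u=np.mgrid[:420,:560]; x=(u-K[0,2])/K[0,0]; y=(v-K[1,2])/K[1,1]; r=np.hypot(x,y)+1e-9; s=np.tan(r)/r
    P=np.stack([x*s*d,y*s*d,d],-1); P[d<=0]=np.nan
    W=(P@T[:3,:3].T+T[:3,3])@Ro.from_rotvec(o["tool_rot"]).as_matrix().T+o["tool_pos"]
    if save: cv2.imwrite(f"pics/{save}.png",im[...,::-1])
    return im,d,W,o
E
python3 - <<'E'
from h import *
im,d,W,o=wcloud("w1"); np.savez("w1.npz",im=im,W=W)
print(o["tool_pos"],o["tool_rot"])
P=W.reshape(-1,3);P=P[np.isfinite(P).all(1)]
def box(a,b):return P[((P>a)&(P<b)).all(1)]
g=box([.54,.17,.11],[.62,.235,.15]);print("grip",len(g),g.min(0).round(4),g.max(0).round(4))
t=g[g[:,2]>.122];print(len(t),np.percentile(t,[2,50,98],axis=0).round(4),cv2.minAreaRect(t[:,:2].astype(np.float32)))
for y in(.166,.238):
  b=box([.42,y-.012,.02],[.53,y+.012,.07]); A=np.c_[b[:,0],np.ones(len(b))]; s=np.linalg.lstsq(A,b[:,2],rcond=None)[0];print("bed",len(b),s,"foot x",(.02-s[1])/s[0])
r=box([.36,.1,.078],[.68,.3,.09]);print(len(r),np.percentile(r,[.5,50,99.5],axis=0).round(4))
E
```

```text
[0.51629648 0.15887524 0.23045908] [-3.14030024e+00 -3.05626131e-02  1.98022289e-03]
grip 948 [0.5747 0.1862 0.1101] [0.5954 0.2159 0.1346]
861 [[0.5782 0.187  0.1235]
 [0.5871 0.2007 0.1316]
 [0.5948 0.2149 0.1338]] ((0.5864084362983704, 0.20104627311229706), (0.01790613867342472, 0.029696879908442497), 0.5505753755569458)
bed 2347 [-0.21409542  0.15380146] foot x 0.6249618038649042
bed 2185 [-0.21253406  0.15273908] foot x 0.6245543635192534
5686 [[0.3974 0.132  0.0781]
 [0.5693 0.1913 0.0826]
 [0.6555 0.269  0.0883]]
```

View pics/w1.png

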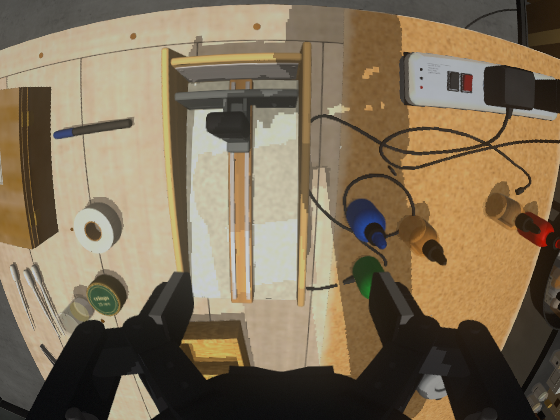

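The wrist view shows the grip at about (228,122), both lanes empty, and the rack square to the tool. From it, the follower is at about 0.023 and the stop foot is at x = 0.625.

{"method": "jog_arm", "body": {
  "steps": [
    {"delta_rot": [0,0,0],"linear": [0.033,-0.02,0.02],"grip": 0.07},
    {"delta_rot": [0,0,0],"linear": [0.033,-0.021,0.02],"grip": 0.07},
    {"delta_rot": [0,0,0],"linear": [0,0,0.02],"grip": 0.07},
    {"delta_rot": [0,0,0],"linear": [0,0,0.025],"grip": 0.07},
    {"delta_rot": [0,0,0],"linear": [0,0,0.025],"grip": 0.07},
    {"delta_rot": [0,0,0],"linear": [0,0,0.02],"grip": 0.07},
    {"delta_rot": [0,0,0],"linear": [0,0,0],"grip": 0.02},
    {"delta_rot": [0,0,0],"linear": [0,0,0],"grip": 0.02},
    {"delta_rot": [0,0,0],"linear": [0,0,0],"grip": 0.02},
    {"delta_rot": [0,0,0],"linear": [0,0,0],"grip": 0.02}
  ],
  "newtons": 40
}}

```text
t: 3.15
tool_pos: [0.5812, 0.2019, 0.1026]
tool_rot: [-3.13, -0.022, -0.002]
contact_force: [-1.0, 19.4, -6.0]
opening: 0.0293
grip_force: 42.8
```

{"method": "jog_arm", "body": {
  "steps": [
    {"delta_rot": [0,0,0],"linear": [-0.013,-0.001,-0.0028],"grip": 0.02},
    {"delta_rot": [0,0,0],"linear": [-0.013,0,-0.0028],"grip": 0.02},
    {"delta_rot": [0,0,0],"linear": [-0.013,0,-0.0028],"grip": 0.02},
    {"delta_rot": [0,0,0],"linear": [-0.013,0,-0.0028],"grip": 0.02},
    {"delta_rot": [0,0,0],"linear": [-0.013,0,-0.0028],"grip": 0.02},
    {"delta_rot": [0,0,0],"linear": [-0.013,0,-0.0028],"grip": 0.02},
    {"delta_rot": [0,0,0],"linear": [-0.013,0,-0.0028],"grip": 0.02},
    {"delta_rot": [0,0,0],"linear": [-0.013,0,-0.0028],"grip": 0.02},
    {"delta_rot": [0,0,0],"linear": [-0.013,0,-0.0028],"grip": 0.02},
    {"delta_rot": [0,0,0],"linear": [-0.013,0,-0.0028],"grip": 0.02}
  ]
}}

```text
t: 4.15
tool_pos: [0.451, 0.2, 0.1303]
tool_rot: [-3.131, -0.022, -0.004]
contact_force: [1.9, 17.9, -7.4]
opening: 0.029
grip_force: 42.5
```

{"method": "jog_arm", "body": {
  "steps": [
    {"delta_rot": [0,0,0],"linear": [-0.003,0,-0.0006],"grip": 0.02},
    {"delta_rot": [0,0,0],"linear": [0,0,0],"grip": 0.02}
  ]
}}

```text
t: 4.35
tool_pos: [0.4474, 0.2, 0.1311]
tool_rot: [-3.131, -0.022, -0.001]
contact_force: [-3.0, 16.7, -4.5]
opening: 0.0294
grip_force: 42.8
```

{"method": "jog_arm", "body": {
  "steps": [
    {"delta_rot": [0,0,0],"linear": [-0.0015,-0.001,-0.0003],"grip": 0.02},
    {"delta_rot": [0,0,0],"linear": [-0.001,0,-0.0002],"grip": 0.02},
    {"delta_rot": [0,0,0],"linear": [0,0,0],"grip": 0.02}
  ]
}}

```text
t: 4.65
tool_pos: [0.447, 0.2, 0.1312]
tool_rot: [-3.133, -0.022, -0.008]
contact_force: [6.4, 14.9, -11.7]
opening: 0.0293
grip_force: 42.0
```

The follower is against its upper end. I'll release it, rise, and go over bottle A.

{"method": "jog_arm", "body": {
  "steps": [
    {"delta_rot": [0,0,0],"linear": [0.0015,0,0],"grip": 0.06},
    {"delta_rot": [0,0,0],"linear": [0,0,0],"grip": 0.06},
    {"delta_rot": [0,0,0],"linear": [0,0,0],"grip": 0.06},
    {"delta_rot": [0,0,0],"linear": [0,0,-0.03],"grip": 0.06},
    {"delta_rot": [0,0,0],"linear": [0,0,-0.04],"grip": 0.06},
    {"delta_rot": [0,0,0],"linear": [0,0.04,-0.03],"grip": 0.06},
    {"delta_rot": [0,0,0],"linear": [0,0.045,0],"grip": 0.06},
    {"delta_rot": [0,0,0],"linear": [0,0.045,0],"grip": 0.06},
    {"delta_rot": [0,0,0],"linear": [0,0.045,0],"grip": 0.06},
    {"delta_rot": [0,0,0],"linear": [0,0.034,0],"grip": 0.06}
  ]
}}

```text
t: 5.65
tool_pos: [0.4502, -0.0146, 0.2315]
tool_rot: [3.14, 0.019, 0.003]
contact_force: [1.6, -0.1, 0.2]
opening: 0.0599
grip_force: 0.0
```

{"method": "jog_arm", "body": {
  "steps": [
    {"delta_rot": [0,0,0],"linear": [0,0,0],"grip": 0.06}
  ]
}}

```text
t: 5.75
tool_pos: [0.4504, -0.0156, 0.2313]
tool_rot: [3.14, 0.012, 0.002]
contact_force: [0.1, 0.6, -0.4]
opening: 0.0601
grip_force: 0.0
```

```bash
python3 - <<'E'
from h import *
im,d,W,o=wcloud("w2"); P=W.reshape(-1,3);P=P[np.isfinite(P).all(1)]
print(o["tool_pos"].round(4),o["tool_rot"].round(3),o["opening"],o["contact_force"].round(1))
for n,c in dict(A=(.450,-.010),B=(.485,-.138)).items():
  for zl,zh in((.02,.06),(.072,.099),(.099,.106)):
    g=P[(np.abs(P[:,:2]-c)<.03).all(1)&(P[:,2]>zl)&(P[:,2]<zh)]
    if len(g)>5:
      # circle fit of the visible surface
      s=np.linalg.lstsq(np.c_[2*g[:,:2],np.ones(len(g))],(g[:,:2]**2).sum(1),rcond=None)[0]
      print(n,zl,len(g),g.min(0).round(4),g.max(0).round(4),"fit",s[:2].round(4),np.sqrt(s[2]+s[0]**2+s[1]**2).round(4))
g=P[(P[:,0]>.40)&(P[:,0]<.47)&(abs(P[:,1]-.201)<.022)&(P[:,2]>.13)];print("grip",len(g),g.min(0).round(3),g.max(0).round(3)) if len(g) else 0
E
```

```text
[ 0.4504 -0.0156  0.2313] [3.14e+00 1.20e-02 2.00e-03] 0.06010778365723065 [ 0.1  0.6 -0.4]
A 0.02 730 [ 0.4389 -0.0309  0.0202] [0.474  0.0069 0.0597] fit [ 0.4567 -0.0119] 0.0154
A 0.072 330 [ 0.4464 -0.0215  0.0723] [ 0.4656 -0.0025  0.099 ] fit [ 0.4559 -0.0118] 0.0072
A 0.099 40 [ 0.453  -0.0149  0.099 ] [ 0.4579 -0.0088  0.1027] fit [ 0.4556 -0.0117] 0.0023
B 0.02 834 [ 0.4716 -0.157   0.02  ] [ 0.509  -0.1227  0.0599] fit [ 0.4902 -0.1395] 0.0148
B 0.072 309 [ 0.4797 -0.1505  0.072 ] [ 0.4989 -0.132   0.0989] fit [ 0.4894 -0.1413] 0.0067
B 0.099 36 [ 0.486  -0.1445  0.099 ] [ 0.4925 -0.1389  0.1021] fit [ 0.4894 -0.1418] 0.0023
grip 788 [0.44  0.183 0.13 ] [0.462 0.214 0.163]
```

View pics/w2.png

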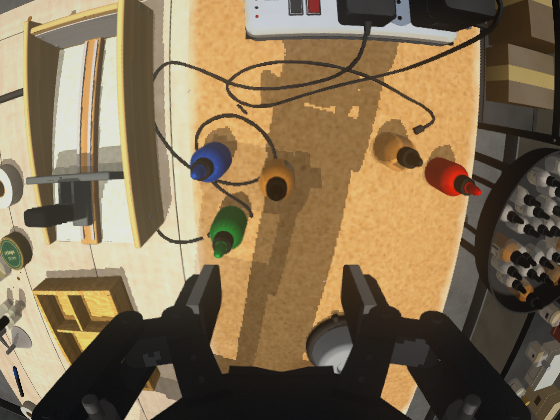

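The wrist view shows the amber bottle A at about (277,185), B at about (400,153), and the follower still up the slope at about (75,185).

{"method": "jog_arm", "body": {
  "steps": [
    {"delta_rot": [0,0,0],"linear": [0.005,-0.004,0.03],"grip": 0.06},
    {"delta_rot": [0,0,0],"linear": [0,0,0.035],"grip": 0.06},
    {"delta_rot": [0,0,0],"linear": [0,0,0.035],"grip": 0.06},
    {"delta_rot": [0,0,0],"linear": [0,0,0.03],"grip": 0.06},
    {"delta_rot": [0,0,0],"linear": [0,0,0.02],"grip": 0.06},
    {"delta_rot": [0,0,0],"linear": [0,0,0.009],"grip": 0.06},
    {"delta_rot": [0,0,0],"linear": [0,0,0],"grip": 0.06},
    {"delta_rot": [0,0,0],"linear": [0,0,0],"grip": 0.03},
    {"delta_rot": [0,0,0],"linear": [0,0,0],"grip": 0.01},
    {"delta_rot": [0,0,0],"linear": [0,0,0],"grip": 0.01}
  ],
  "newtons": 25
}}

```text
t: 6.8
tool_pos: [0.4564, -0.0082, 0.0729]
tool_rot: [3.141, 0.022, 0.004]
contact_force: [0.3, -0.7, 2.9]
opening: 0.0174
grip_force: 26.2
```

{"method": "jog_arm", "body": {
  "steps": [
    {"delta_rot": [0,0,0],"linear": [0,0,0],"grip": 0.01},
    {"delta_rot": [0,0,0],"linear": [0,0,0],"grip": 0.01}
  ]
}}

```text
t: 7.0
tool_pos: [0.4565, -0.0084, 0.0729]
tool_rot: [3.141, 0.022, 0.004]
contact_force: [-0.5, -0.2, 6.3]
opening: 0.0175
grip_force: 24.6
```

{"method": "jog_arm", "body": {
  "steps": [
    {"delta_rot": [0,0,0],"linear": [0,0,-0.02],"grip": 0.01},
    {"delta_rot": [0,0,0],"linear": [0,0,-0.035],"grip": 0.01},
    {"delta_rot": [0,0,0],"linear": [0,0,-0.04],"grip": 0.01},
    {"delta_rot": [0,0,0],"linear": [0.03,0,-0.035],"grip": 0.01},
    {"delta_rot": [0,0,0],"linear": [0.03,0,-0.02],"grip": 0.01},
    {"delta_rot": [0,0,0],"linear": [0.03,-0.02,0],"grip": 0.01},
    {"delta_rot": [0,0,0],"linear": [0,-0.035,0],"grip": 0.01},
    {"delta_rot": [0,0,0],"linear": [0,-0.035,0],"grip": 0.01},
    {"delta_rot": [0,0,0],"linear": [0,-0.035,0],"grip": 0.01},
    {"delta_rot": [0,0,0],"linear": [0,-0.035,0],"grip": 0.01}
  ]
}}

```text
t: 8.0
tool_pos: [0.5425, 0.1545, 0.2205]
tool_rot: [-3.141, -0.021, 0.002]
contact_force: [0.4, -0.1, -0.8]
opening: 0.0174
grip_force: 24.5
```

{"method": "jog_arm", "body": {
  "steps": [
    {"delta_rot": [0,0,0],"linear": [0,-0.035,0],"grip": 0.01},
    {"delta_rot": [0,0,0],"linear": [0,-0.03,0],"grip": 0.01},
    {"delta_rot": [0,0,0],"linear": [0,-0.019,0],"grip": 0.01},
    {"delta_rot": [0,-4,0],"linear": [0,0,0],"grip": 0.01},
    {"delta_rot": [0,-4,0],"linear": [0,0,0],"grip": 0.01},
    {"delta_rot": [0,-4,0],"linear": [0,0,0],"grip": 0.01},
    {"delta_rot": [0,0,0],"linear": [0,0,0],"grip": 0.01},
    {"delta_rot": [0,0,0],"linear": [0,0,0],"grip": 0.01}
  ]
}}

```text
t: 8.8
tool_pos: [0.5418, 0.2371, 0.2205]
tool_rot: [3.123, 0.021, -0.329]
contact_force: [0.3, 0.6, -0.5]
opening: 0.0173
grip_force: 24.6
```

```bash
python3 - <<'E'
from h import *
o=ctrl.get_obs();R=Ro.from_rotvec(o["tool_rot"]).as_matrix();p=o["tool_pos"]
print(p.round(4),R.round(3),o["opening"],o["contact_force"].round(1))
n=np.array([.2085,0,.978]); tgt=np.array([.5221,.2365,.0419])+.073*n
print("to target in tool",(R.T@(tgt-p)).round(4))
im,d=ctrl.get_image("side");cv2.imwrite("pics/s2.png",cv2.resize(im[170:310,150:360,::-1],None,fx=3.5,fy=3.5))
E
```

```text
[0.5418 0.2371 0.2205] [[ 0.978  0.014 -0.208]
 [ 0.013 -1.    -0.003]
 [-0.208  0.    -0.978]] 0.017263470552910873 [ 0.3  0.6 -0.5]
to target in tool [0.018  0.0005 0.1058]
```

View pics/s2.png

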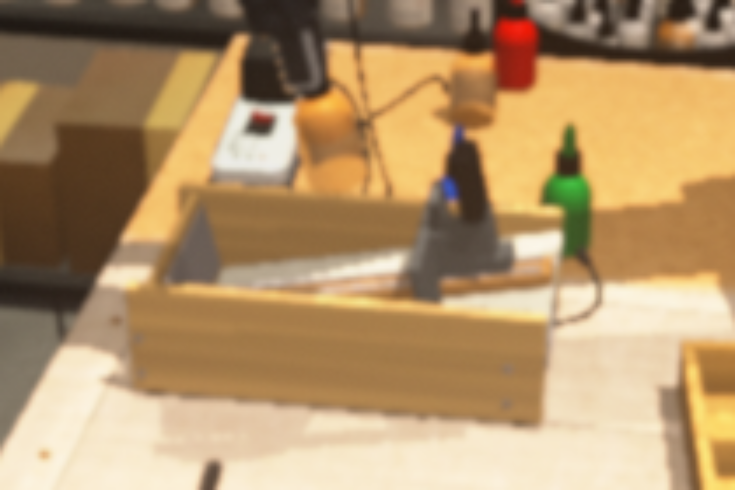

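The side crop shows the bottle held at about (330,140), tilted square to the bed above the left lane, with the follower up the slope at about (460,230).

{"method": "jog_arm", "body": {
  "steps": [
    {"delta_rot": [0,0,0],"linear": [0.018,0,0.02],"grip": 0.01},
    {"delta_rot": [0,0,0],"linear": [0,0,0.025],"grip": 0.01},
    {"delta_rot": [0,0,0],"linear": [0,0,0.025],"grip": 0.01},
    {"delta_rot": [0,0,0],"linear": [0,0,0.02],"grip": 0.01},
    {"delta_rot": [0,0,0],"linear": [0,0,0.01],"grip": 0.01},
    {"delta_rot": [0,0,0],"linear": [0,0,0.004],"grip": 0.01},
    {"delta_rot": [0,0,0],"linear": [0,0,0],"grip": 0.01}
  ]
}}

```text
t: 9.55
tool_pos: [0.5378, 0.2373, 0.1163]
tool_rot: [3.123, 0.022, -0.327]
contact_force: [-0.0, 0.6, -1.1]
opening: 0.0178
grip_force: 24.6
```

{"method": "jog_arm", "body": {
  "steps": [
    {"delta_rot": [0,0,0],"linear": [0,0,0.001],"grip": 0.01},
    {"delta_rot": [0,0,0],"linear": [0,0,0],"grip": 0.01}
  ]
}}

```text
t: 9.75
tool_pos: [0.5385, 0.2374, 0.1162]
tool_rot: [3.124, 0.022, -0.325]
contact_force: [0.1, 0.4, -0.7]
opening: 0.0172
grip_force: 24.6
```

{"method": "jog_arm", "body": {
  "steps": [
    {"delta_rot": [0,0,0],"linear": [0,0,0.001],"grip": 0.01},
    {"delta_rot": [0,0,0],"linear": [0,0,0.001],"grip": 0.01},
    {"delta_rot": [0,0,0],"linear": [0,0,0],"grip": 0.01}
  ]
}}

```text
t: 10.05
tool_pos: [0.5378, 0.2372, 0.1136]
tool_rot: [3.123, 0.022, -0.326]
contact_force: [0.7, -0.0, 0.5]
opening: 0.0171
grip_force: 24.8
```

{"method": "jog_arm", "body": {
  "steps": [
    {"delta_rot": [0,0,0],"linear": [0,0,0.001],"grip": 0.01},
    {"delta_rot": [0,0,0],"linear": [0,0,0],"grip": 0.01}
  ]
}}

```text
t: 10.25
tool_pos: [0.5382, 0.2372, 0.1134]
tool_rot: [3.124, 0.022, -0.324]
contact_force: [1.4, -0.6, 4.3]
opening: 0.0175
grip_force: 25.2
```

{"method": "jog_arm", "body": {
  "steps": [
    {"delta_rot": [0,0,0],"linear": [0,0,0],"grip": 0.025},
    {"delta_rot": [0,0,0],"linear": [0,0,0],"grip": 0.04},
    {"delta_rot": [0,0,0],"linear": [0,0,0],"grip": 0.05},
    {"delta_rot": [0,0,0],"linear": [0,0,0],"grip": 0.05},
    {"delta_rot": [0,0,0],"linear": [0,0,-0.02],"grip": 0.05},
    {"delta_rot": [0,0,0],"linear": [0,0,-0.04],"grip": 0.05},
    {"delta_rot": [0,0,0],"linear": [0,0,-0.045],"grip": 0.05},
    {"delta_rot": [0,6,0],"linear": [0,0,-0.02],"grip": 0.05},
    {"delta_rot": [0,6,0],"linear": [0,0.02,0],"grip": 0.05},
    {"delta_rot": [0,0,0],"linear": [-0.009,0.04,0],"grip": 0.05}
  ]
}}

```text
t: 11.25
tool_pos: [0.5545, 0.1788, 0.2361]
tool_rot: [-3.14, -0.028, -0.007]
contact_force: [0.8, -0.7, -0.2]
opening: 0.05
grip_force: 0.0
```

{"method": "jog_arm", "body": {
  "steps": [
    {"delta_rot": [0,0,0],"linear": [-0.01,0.045,0],"grip": 0.06},
    {"delta_rot": [0,0,0],"linear": [-0.01,0.045,0],"grip": 0.06},
    {"delta_rot": [0,0,0],"linear": [-0.01,0.045,0],"grip": 0.06},
    {"delta_rot": [0,0,0],"linear": [-0.01,0.045,0],"grip": 0.06},
    {"delta_rot": [0,0,0],"linear": [-0.01,0.045,0],"grip": 0.06},
    {"delta_rot": [0,0,0],"linear": [-0.01,0.045,0],"grip": 0.06},
    {"delta_rot": [0,0,0],"linear": [-0.01,0.045,0],"grip": 0.06},
    {"delta_rot": [0,0,0],"linear": [0,0,0],"grip": 0.06},
    {"delta_rot": [0,0,0],"linear": [0,0,0],"grip": 0.06}
  ]
}}

```text
t: 12.15
tool_pos: [0.4889, -0.1392, 0.2341]
tool_rot: [-3.141, -0.018, 0.0]
contact_force: [-0.7, 1.2, 0.6]
opening: 0.06
grip_force: 0.0
```

```bash
python3 - <<'E'
from h import *
o=ctrl.get_obs();R=Ro.from_rotvec(o["tool_rot"]).as_matrix();p=o["tool_pos"]
print(p.round(4),R.round(3),o["opening"],o["contact_force"].round(1))
print("to B",(R.T@(np.array([.490,-.141,.073])-p)).round(4))
im,d,W=cloud("top")
P=W.reshape(-1,3);g=P[(abs(P[:,0]-.53)<.05)&(abs(P[:,1]-.2365)<.028)&(P[:,2]>.095)&(P[:,2]<.17)];print(len(g),g.min(0).round(3),g.max(0).round(3),g.mean(0).round(3))
im,d=ctrl.get_image("side");cv2.imwrite("pics/s3.png",cv2.resize(im[170:310,150:360,::-1],None,fx=3.5,fy=3.5))
E
```

```text
[ 0.4889 -0.1392  0.2341] [[ 1.     0.012 -0.   ]
 [ 0.012 -1.     0.001]
 [-0.    -0.001 -1.   ]] 0.05999889134648524 [-0.7  1.2  0.6]
to B [0.0011 0.0019 0.1611]
143 [0.51  0.218 0.095] [0.543 0.25  0.144] [0.527 0.233 0.111]
```

View pics/s3.png

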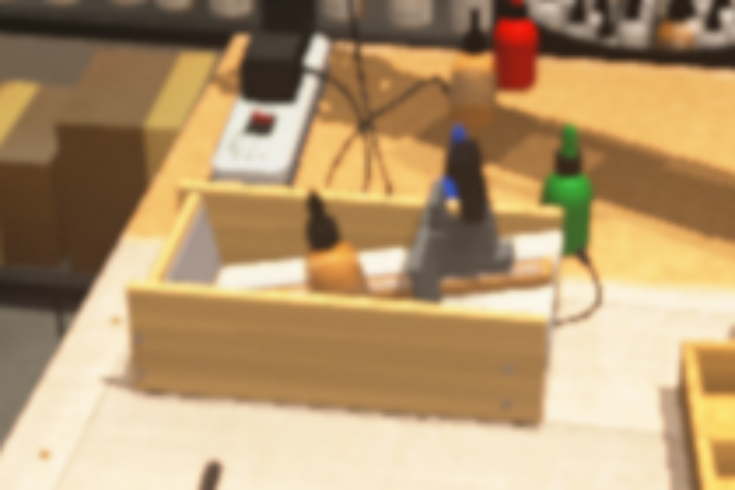

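Bottle A stands square on the bed at about (335,250), well clear of the stop and the follower. Next is B.

{"method": "jog_arm", "body": {
  "steps": [
    {"delta_rot": [0,0,0],"linear": [0.001,0.002,0.03],"grip": 0.06},
    {"delta_rot": [0,0,0],"linear": [0,0,0.035],"grip": 0.06},
    {"delta_rot": [0,0,0],"linear": [0,0,0.035],"grip": 0.06},
    {"delta_rot": [0,0,0],"linear": [0,0,0.03],"grip": 0.06},
    {"delta_rot": [0,0,0],"linear": [0,0,0.02],"grip": 0.06},
    {"delta_rot": [0,0,0],"linear": [0,0,0.011],"grip": 0.06},
    {"delta_rot": [0,0,0],"linear": [0,0,0],"grip": 0.06},
    {"delta_rot": [0,0,0],"linear": [0,0,0],"grip": 0.03},
    {"delta_rot": [0,0,0],"linear": [0,0,0],"grip": 0.01},
    {"delta_rot": [0,0,0],"linear": [0,0,0],"grip": 0.01}
  ],
  "newtons": 25
}}

```text
t: 13.25
tool_pos: [0.4914, -0.1409, 0.0749]
tool_rot: [3.14, 0.022, 0.004]
contact_force: [-0.5, -0.5, 3.3]
opening: 0.0176
grip_force: 27.2
```

{"method": "jog_arm", "body": {
  "steps": [
    {"delta_rot": [0,0,0],"linear": [0,0,0],"grip": 0.01},
    {"delta_rot": [0,0,0],"linear": [0,0,0],"grip": 0.01}
  ]
}}

```text
t: 13.45
tool_pos: [0.4914, -0.1412, 0.0749]
tool_rot: [3.14, 0.022, 0.004]
contact_force: [0.4, -0.9, 5.2]
opening: 0.0171
grip_force: 24.6
```

{"method": "jog_arm", "body": {
  "steps": [
    {"delta_rot": [0,0,0],"linear": [0,0,-0.02],"grip": 0.01},
    {"delta_rot": [0,0,0],"linear": [0,0,-0.035],"grip": 0.01},
    {"delta_rot": [0,0,0],"linear": [0,0,-0.04],"grip": 0.01},
    {"delta_rot": [0,0,0],"linear": [0.01,-0.02,-0.035],"grip": 0.01},
    {"delta_rot": [0,0,0],"linear": [0.01,-0.035,-0.02],"grip": 0.01},
    {"delta_rot": [0,0,0],"linear": [0.01,-0.04,0],"grip": 0.01},
    {"delta_rot": [0,0,0],"linear": [0.01,-0.04,0],"grip": 0.01},
    {"delta_rot": [0,0,0],"linear": [0.01,-0.04,0],"grip": 0.01},
    {"delta_rot": [0,0,0],"linear": [0.004,-0.04,0],"grip": 0.01},
    {"delta_rot": [0,0,0],"linear": [0,-0.04,0],"grip": 0.01}
  ]
}}

```text
t: 14.45
tool_pos: [0.5405, 0.1168, 0.2226]
tool_rot: [-3.141, -0.022, 0.002]
contact_force: [0.5, 1.2, -0.9]
opening: 0.0172
grip_force: 24.5
```

{"method": "jog_arm", "body": {
  "steps": [
    {"delta_rot": [0,0,0],"linear": [0,-0.03,0],"grip": 0.01},
    {"delta_rot": [0,0,0],"linear": [0,-0.02,0],"grip": 0.01},
    {"delta_rot": [0,-4,0],"linear": [0,0,0],"grip": 0.01},
    {"delta_rot": [0,-4,0],"linear": [0,0,0],"grip": 0.01},
    {"delta_rot": [0,-4,0],"linear": [0,0,0],"grip": 0.01},
    {"delta_rot": [0,0,0],"linear": [0,0,0],"grip": 0.01},
    {"delta_rot": [0,0,0],"linear": [0,0,0],"grip": 0.01}
  ]
}}

```text
t: 15.15
tool_pos: [0.5399, 0.1651, 0.2225]
tool_rot: [3.123, 0.021, -0.329]
contact_force: [-0.1, -0.6, -1.3]
opening: 0.0174
grip_force: 24.5
```

```bash
python3 - <<'E'
from h import *
o=ctrl.get_obs();R=Ro.from_rotvec(o["tool_rot"]).as_matrix();p=o["tool_pos"]
print(p.round(4),R.round(3),o["opening"],o["contact_force"].round(1))
n=np.array([.2085,0,.978]); tgt=np.array([.5221,.1645,.0419])+.075*n
print("to target in tool",(R.T@(tgt-p)).round(4))
E
```

```text
[0.5399 0.1651 0.2225] [[ 0.978  0.014 -0.208]
 [ 0.013 -1.    -0.003]
 [-0.208  0.    -0.978]] 0.017374432034941587 [-0.1 -0.6 -1.3]
to target in tool [0.0202 0.0005 0.1053]
```

{"method": "jog_arm", "body": {
  "steps": [
    {"delta_rot": [0,0,0],"linear": [0.02,0,0.02],"grip": 0.01},
    {"delta_rot": [0,0,0],"linear": [0,0,0.025],"grip": 0.01},
    {"delta_rot": [0,0,0],"linear": [0,0,0.025],"grip": 0.01},
    {"delta_rot": [0,0,0],"linear": [0,0,0.02],"grip": 0.01},
    {"delta_rot": [0,0,0],"linear": [0,0,0.01],"grip": 0.01},
    {"delta_rot": [0,0,0],"linear": [0,0,0.003],"grip": 0.01},
    {"delta_rot": [0,0,0],"linear": [0,0,0.001],"grip": 0.01},
    {"delta_rot": [0,0,0],"linear": [0,0,0.001],"grip": 0.01},
    {"delta_rot": [0,0,0],"linear": [0,0,0],"grip": 0.01}
  ]
}}

```text
t: 16.05
tool_pos: [0.5386, 0.1653, 0.1176]
tool_rot: [3.123, 0.022, -0.325]
contact_force: [-0.1, 0.1, -0.4]
opening: 0.0173
grip_force: 24.5
```

{"method": "jog_arm", "body": {
  "steps": [
    {"delta_rot": [0,0,0],"linear": [0,0,0.001],"grip": 0.01},
    {"delta_rot": [0,0,0],"linear": [0,0,0],"grip": 0.01}
  ]
}}

```text
t: 16.25
tool_pos: [0.5381, 0.1652, 0.116]
tool_rot: [3.123, 0.022, -0.326]
contact_force: [1.1, 0.1, -0.4]
opening: 0.0166
grip_force: 24.6
```

{"method": "jog_arm", "body": {
  "steps": [
    {"delta_rot": [0,0,0],"linear": [0,0,0.001],"grip": 0.01},
    {"delta_rot": [0,0,0],"linear": [0,0,0],"grip": 0.01}
  ]
}}

```text
t: 16.45
tool_pos: [0.5386, 0.1652, 0.1158]
tool_rot: [3.124, 0.022, -0.324]
contact_force: [2.5, -0.1, 4.0]
opening: 0.017
grip_force: 25.1
```

{"method": "jog_arm", "body": {
  "steps": [
    {"delta_rot": [0,0,0],"linear": [0,0,0],"grip": 0.025},
    {"delta_rot": [0,0,0],"linear": [0,0,0],"grip": 0.04},
    {"delta_rot": [0,0,0],"linear": [0,0,0],"grip": 0.045},
    {"delta_rot": [0,0,0],"linear": [0,0,0],"grip": 0.045},
    {"delta_rot": [0,0,0],"linear": [0,0,-0.02],"grip": 0.045},
    {"delta_rot": [0,0,0],"linear": [0,0,-0.04],"grip": 0.045},
    {"delta_rot": [0,0,0],"linear": [0,0,-0.05],"grip": 0.045},
    {"delta_rot": [0,0,0],"linear": [-0.03,0,0],"grip": 0.06},
    {"delta_rot": [0,0,0],"linear": [-0.04,-0.015,0],"grip": 0.06},
    {"delta_rot": [0,0,0],"linear": [-0.04,-0.02,0],"grip": 0.06}
  ]
}}

```text
t: 17.45
tool_pos: [0.4512, 0.1988, 0.2453]
tool_rot: [3.123, 0.019, -0.328]
contact_force: [-0.7, 0.6, 0.4]
opening: 0.0598
grip_force: 0.0
```

{"method": "jog_arm", "body": {
  "steps": [
    {"delta_rot": [0,0,0],"linear": [0,0,0],"grip": 0.06},
    {"delta_rot": [0,0,0],"linear": [0,0,0],"grip": 0.06}
  ]
}}

```text
t: 17.65
tool_pos: [0.4518, 0.1992, 0.2452]
tool_rot: [3.123, 0.024, -0.326]
contact_force: [0.5, -1.1, -0.3]
opening: 0.0599
grip_force: 0.0
```

```bash
python3 - <<'E'
from h import *
im,d,W,o=wcloud("w3"); P=W.reshape(-1,3);P=P[np.isfinite(P).all(1)]
R=Ro.from_rotvec(o["tool_rot"]).as_matrix();p=o["tool_pos"];print(p.round(4),R.round(3))
g=P[(P[:,0]>.40)&(P[:,0]<.48)&(abs(P[:,1]-.201)<.025)&(P[:,2]>.14)];print("grip",len(g),g.min(0).round(4),g.max(0).round(4))
t=np.array([.6248-.198*.978+.084*.2085,.1995,.02+.198*.2085+.084*.978]); n=np.array([.2085,0,.978])
print(t,"to grip in tool",(R.T@(t-.015*n-p)).round(4))
E
```

```text
[0.4518 0.1992 0.2452] [[ 0.978  0.015 -0.207]
 [ 0.015 -1.    -0.003]
 [-0.207  0.    -0.978]]
grip 2858 [0.4461 0.1823 0.14  ] [0.48   0.2258 0.3278]
[0.44867  0.1995   0.143435] to grip in tool [ 0.018  -0.0004  0.1152]
```

View pics/w3.png

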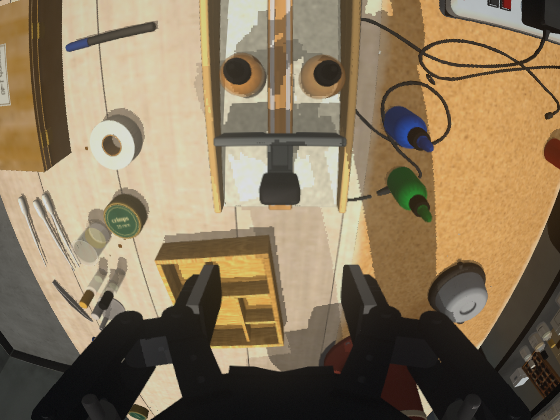

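Both bottles stand in the lanes at about (243,72) and (322,74), below the follower plate at about (280,140), with the grip at about (280,188). I'll grip it with the tool square to the bed.

{"method": "jog_arm", "body": {
  "steps": [
    {"delta_rot": [0,0,0],"linear": [0.018,0,0.02],"grip": 0.06},
    {"delta_rot": [0,0,0],"linear": [0,0,0.03],"grip": 0.06},
    {"delta_rot": [0,0,0],"linear": [0,0,0.03],"grip": 0.06},
    {"delta_rot": [0,0,0],"linear": [0,0,0.02],"grip": 0.06},
    {"delta_rot": [0,0,0],"linear": [0,0,0.015],"grip": 0.06},
    {"delta_rot": [0,0,0],"linear": [0,0,0],"grip": 0.06},
    {"delta_rot": [0,0,0],"linear": [0,0,0],"grip": 0.02},
    {"delta_rot": [0,0,0],"linear": [0,0,0],"grip": 0.02},
    {"delta_rot": [0,0,0],"linear": [0,0,0],"grip": 0.02},
    {"delta_rot": [0,0,0],"linear": [0,0,0],"grip": 0.02}
  ],
  "newtons": 30
}}

```text
t: 18.7
tool_pos: [0.4473, 0.2001, 0.1305]
tool_rot: [-3.124, -0.022, 0.322]
contact_force: [1.0, 5.5, 0.5]
opening: 0.0296
grip_force: 33.0
```

{"method": "jog_arm", "body": {
  "steps": [
    {"delta_rot": [0,0,0],"linear": [0.005,0,0],"grip": 0.02},
    {"delta_rot": [0,0,0],"linear": [0.008,0,0],"grip": 0.02},
    {"delta_rot": [0,0,0],"linear": [0.006,0,0],"grip": 0.02},
    {"delta_rot": [0,0,0],"linear": [0.005,0,0],"grip": 0.02},
    {"delta_rot": [0,0,0],"linear": [0.004,0,0],"grip": 0.02},
    {"delta_rot": [0,0,0],"linear": [0.003,0,0],"grip": 0.02},
    {"delta_rot": [0,0,0],"linear": [0.003,0,0],"grip": 0.02},
    {"delta_rot": [0,0,0],"linear": [0.003,0,0],"grip": 0.02},
    {"delta_rot": [0,0,0],"linear": [0.003,0,0],"grip": 0.02}
  ]
}}

```text
t: 19.6
tool_pos: [0.4857, 0.2007, 0.1223]
tool_rot: [-3.124, -0.023, 0.326]
contact_force: [-3.2, 4.6, 3.5]
opening: 0.0292
grip_force: 33.3
```

{"method": "jog_arm", "body": {
  "steps": [
    {"delta_rot": [0,0,0],"linear": [0.003,0,0],"grip": 0.02},
    {"delta_rot": [0,0,0],"linear": [0.004,0,0],"grip": 0.02},
    {"delta_rot": [0,0,0],"linear": [0.004,0,0],"grip": 0.02},
    {"delta_rot": [0,0,0],"linear": [0.004,0,0],"grip": 0.02},
    {"delta_rot": [0,0,0],"linear": [0.004,0,0],"grip": 0.02},
    {"delta_rot": [0,0,0],"linear": [0.004,0,0],"grip": 0.02},
    {"delta_rot": [0,0,0],"linear": [0.004,0,0],"grip": 0.02},
    {"delta_rot": [0,0,0],"linear": [0.004,0,0],"grip": 0.02},
    {"delta_rot": [0,0,0],"linear": [0.004,0,0],"grip": 0.02},
    {"delta_rot": [0,0,0],"linear": [0.004,0,0],"grip": 0.02}
  ]
}}

```text
t: 20.6
tool_pos: [0.5238, 0.2013, 0.1142]
tool_rot: [-3.124, -0.023, 0.326]
contact_force: [-3.4, 4.9, 3.4]
opening: 0.0296
grip_force: 33.3
```

{"method": "jog_arm", "body": {
  "steps": [
    {"delta_rot": [0,0,0],"linear": [0.004,0,0],"grip": 0.02},
    {"delta_rot": [0,0,0],"linear": [0.004,0,0],"grip": 0.02},
    {"delta_rot": [0,0,0],"linear": [0.004,0,0],"grip": 0.02},
    {"delta_rot": [0,0,0],"linear": [0.004,0,0],"grip": 0.02},
    {"delta_rot": [0,0,0],"linear": [0.004,0,0],"grip": 0.02},
    {"delta_rot": [0,0,0],"linear": [0.004,0,0],"grip": 0.02},
    {"delta_rot": [0,0,0],"linear": [0.004,0,0],"grip": 0.02},
    {"delta_rot": [0,0,0],"linear": [0.004,0,0],"grip": 0.02},
    {"delta_rot": [0,0,0],"linear": [0.003,0,0],"grip": 0.02},
    {"delta_rot": [0,0,0],"linear": [0,0,0],"grip": 0.02}
  ]
}}

```text
t: 21.6
tool_pos: [0.5585, 0.2018, 0.1068]
tool_rot: [-3.124, -0.022, 0.325]
contact_force: [-0.4, 4.3, 3.3]
opening: 0.0295
grip_force: 33.2
```

```bash
python3 - <<'E'
from h import *
o=ctrl.get_obs();print(o["tool_pos"],o["contact_force"].round(1),"q",.16-(o["tool_pos"][0]-.4473)/.978)
im,d,W,o=wcloud("w4");im,d=ctrl.get_image("side");cv2.imwrite("pics/s4.png",cv2.resize(im[170:310,150:360,::-1],None,fx=3.5,fy=3.5))
E
```

```text
[0.55849044 0.20175937 0.10678913] [-0.4  4.3  3.3] q 0.04630834544280196
```

View pics/w4.png

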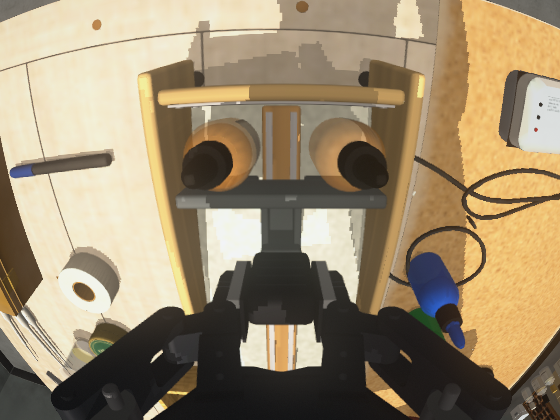

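Both bottles are upright against the plate at about (280,195), with roughly 8 mm left to the stop.

{"method": "jog_arm", "body": {
  "steps": [
    {"delta_rot": [0,0,0],"linear": [0.002,0,0],"grip": 0.02},
    {"delta_rot": [0,0,0],"linear": [0.002,0,0],"grip": 0.02},
    {"delta_rot": [0,0,0],"linear": [0.001,0,0],"grip": 0.02},
    {"delta_rot": [0,0,0],"linear": [0.001,0,0],"grip": 0.02},
    {"delta_rot": [0,0,0],"linear": [0,0,0],"grip": 0.02}
  ]
}}

```text
t: 22.2
tool_pos: [0.564, 0.2018, 0.1056]
tool_rot: [-3.124, -0.022, 0.326]
contact_force: [-2.2, 4.9, 3.6]
opening: 0.0293
grip_force: 33.3
```

{"method": "jog_arm", "body": {
  "steps": [
    {"delta_rot": [0,0,0],"linear": [0.001,0,0],"grip": 0.02},
    {"delta_rot": [0,0,0],"linear": [0,0,0],"grip": 0.02}
  ]
}}

```text
t: 22.4
tool_pos: [0.5649, 0.2019, 0.1055]
tool_rot: [-3.124, -0.023, 0.326]
contact_force: [-1.1, 5.4, 3.8]
opening: 0.0297
grip_force: 33.3
```

{"method": "jog_arm", "body": {
  "steps": [
    {"delta_rot": [0,0,0],"linear": [0.001,0,0],"grip": 0.02},
    {"delta_rot": [0,0,0],"linear": [0,0,0],"grip": 0.02}
  ]
}}

```text
t: 22.6
tool_pos: [0.5659, 0.2019, 0.1052]
tool_rot: [-3.124, -0.023, 0.326]
contact_force: [-2.2, 5.3, 3.1]
opening: 0.0295
grip_force: 33.3
```

q is about 0.0387. I'll continue until the force rises.

{"method": "jog_arm", "body": {
  "steps": [
    {"delta_rot": [0,0,0],"linear": [0.001,0,0],"grip": 0.02},
    {"delta_rot": [0,0,0],"linear": [0,0,0],"grip": 0.02}
  ]
}}

```text
t: 22.8
tool_pos: [0.5662, 0.2019, 0.1052]
tool_rot: [-3.124, -0.023, 0.329]
contact_force: [-4.2, 4.8, 5.1]
opening: 0.0295
grip_force: 33.5
```

{"method": "jog_arm", "body": {
  "steps": [
    {"delta_rot": [0,0,0],"linear": [0.0005,0,0],"grip": 0.02},
    {"delta_rot": [0,0,0],"linear": [0,0,0],"grip": 0.02}
  ]
}}

```text
t: 23.0
tool_pos: [0.5662, 0.2019, 0.1051]
tool_rot: [-3.124, -0.023, 0.331]
contact_force: [-7.5, 4.3, 6.0]
opening: 0.0295
grip_force: 33.6
```

{"method": "jog_arm", "body": {
  "steps": [
    {"delta_rot": [0,0,0],"linear": [0,0,0],"grip": 0.035},
    {"delta_rot": [0,0,0],"linear": [0,0,0],"grip": 0.055},
    {"delta_rot": [0,0,0],"linear": [0,0,0],"grip": 0.055},
    {"delta_rot": [0,0,0],"linear": [0,0,-0.02],"grip": 0.055},
    {"delta_rot": [0,0,0],"linear": [0,0,-0.03],"grip": 0.055},
    {"delta_rot": [0,0,0],"linear": [0,0,-0.04],"grip": 0.055},
    {"delta_rot": [0,0,0],"linear": [-0.04,0,-0.02],"grip": 0.055},
    {"delta_rot": [0,0,0],"linear": [-0.05,0,0],"grip": 0.055},
    {"delta_rot": [0,0,0],"linear": [-0.04,0,0],"grip": 0.055},
    {"delta_rot": [0,0,0],"linear": [0,0,0],"grip": 0.055}
  ]
}}

```text
t: 24.0
tool_pos: [0.4595, 0.1991, 0.2389]
tool_rot: [3.123, 0.024, -0.326]
contact_force: [0.3, 0.5, -1.8]
opening: 0.0553
grip_force: 0.0
```

```bash
python3 - <<'E'
from h import *
im,d,W,o=wcloud("w5");np.savez("w5.npz",W=W);print(o["tool_pos"],o["contact_force"].round(1))
cv2.imwrite("pics/w5c.png",cv2.resize(im[20:230,140:420,::-1],None,fx=2.8,fy=2.8))
P=W.reshape(-1,3);P=P[np.isfinite(P).all(1)]
g=P[(P[:,0]>.5)&(P[:,0]<.62)&(abs(P[:,1]-.201)<.02)&(P[:,2]>.118)&(P[:,2]<.15)];r=cv2.minAreaRect(g[:,:2].astype(np.float32));print(r,"q",(.6248+.0213-r[0][0])/.978-.038)
E
```

```text
[0.45954599 0.1991367  0.23887046] [ 0.3  0.5 -1.8]
((0.5700112581253052, 0.2013261914253235), (0.01975892297923565, 0.02967848628759384), 0.7618895173072815) q 0.039800349565127645
```

View pics/w5c.png

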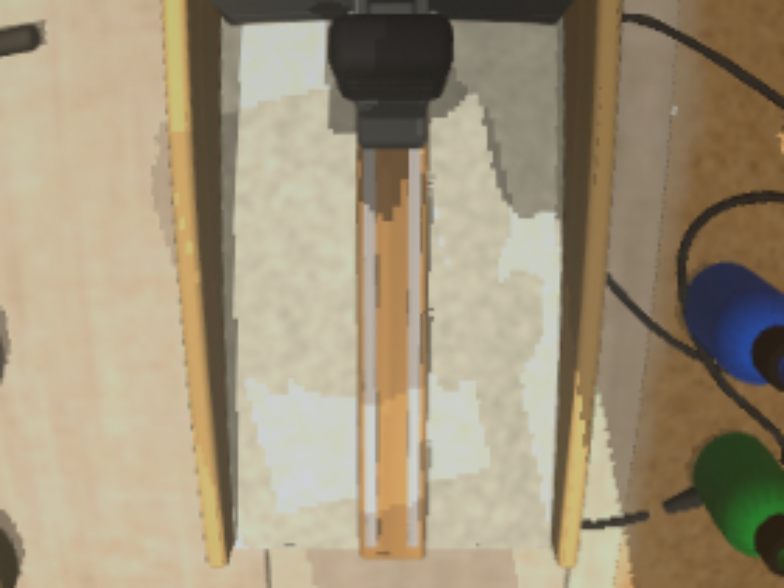

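The crop shows the follower at rest low on the slope, grip at about (390,50), with the lane behind it empty. I'll do a numeric check of the bottles, then hand in.

```bash
python3 - <<'E'
from h import *
im,d,W=cloud("top");P=W.reshape(-1,3)
for y in(.166,.238):
  g=P[(P[:,0]>.585)&(P[:,0]<.66)&(abs(P[:,1]-y)<.025)&(P[:,2]>.092)&(P[:,2]<.16)];print(len(g),g.mean(0).round(3) if len(g) else 0,g.max(0).round(3) if len(g) else 0)
E
```

```text
0 0 0
0 0 0
```

```bash
python3 - <<'E'
from h import *
im,d,W=cloud("side");P=W.reshape(-1,3)
for y in(.166,.238):
  g=P[(P[:,0]>.57)&(P[:,0]<.67)&(abs(P[:,1]-y)<.028)&(P[:,2]>.088)&(P[:,2]<.16)];print(len(g),g.min(0).round(3) if len(g) else 0,g.mean(0).round(3) if len(g) else 0,g.max(0).round(3) if len(g) else 0)
W5=np.load("w5.npz")["W"].reshape(-1,3)
for y in(.166,.238):
  g=W5[(W5[:,0]>.585)&(W5[:,0]<.67)&(abs(W5[:,1]-y)<.025)&(W5[:,2]>.095)];print("w",len(g),g.mean(0).round(3) if len(g) else 0,g.max(0).round(3) if len(g) else 0)
E
```

```text
106 [0.573 0.16  0.089] [0.621 0.171 0.105] [0.633 0.193 0.136]
148 [0.57  0.21  0.088] [0.61  0.236 0.108] [0.631 0.248 0.138]
w 0 0 0
w 0 0 0
```

```bash
python3 -c "
from station import ctrl
print(ctrl.finish_job())"
```

```text
the job is handed in; nothing more can be done
None
```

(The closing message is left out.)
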